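# Raise the spray cabinet's window to the mark

## Task

Open the painter's spray cabinet: push its counterweighted sliding window up with your fingertips from beneath the aluminium lip until the window's yellow pointer line stands level with the red marker clip on the right-hand rail, without pushing it past the marker, then let go and move clear. Only push: do not pinch the lip or press on its black top trim, and leave the marker clip and everything else on the table where they are.

Things in the scene. Friction and masses are not known exactly. Their poses are not given: they have to be found in the camera images.
- booth: the spray cabinet, fixed: white base 380 mm deep, 470 mm wide, 50 mm high, clear walls, 340 mm high overall; a closed grey counterweight column, 36 mm wide, on its left wall. Origin: centre of its underside; x points to its back. Its front slopes back at 50 degrees from level, starting at the top front edge of the base (190 mm in front of the origin, 50 mm up)
- sash (a joint): how far the blue-framed clear window has been slid up the slope: 0 shut, 0.19 m stop. It is counterweighted: it takes about 2 to 5 N along the slope to move it up and it stays where it is left
- lip: the aluminium lip standing squarely out of the window, 280 mm long (y), 42 mm deep (x), 10 mm thick (z). Origin: centre of its underside, 21 mm from its free edge; the window frame is 19 mm further in. Axes: z runs up the slope (as the window slides), x squarely through the window into the cabinet, y along the window. Below the lip the window continues 45 mm down the slope, then comes the base
- lip_trim: the black rubber strip on the upper face of the lip, 280 x 34 x 5 mm, set back 8 mm from the lip's free edge; not to be touched. Origin: centre of its underside, on the lip's upper face
- pointer (a point): the outer end of the yellow pointer line (6 mm tall, 34 mm long) at the right edge of the window's frame; moves with the window, 75 mm up the slope from the lip's underside
- marker: the red marker clip on the right-hand rail, 34 mm wide (y), 24 mm tall along the slope (z), 8 mm thick. Origin: its centre. Same axes as the lip: the pointer is level with the clip's middle when its z in this frame is 0. Stiff on its rail but can be knocked out of place
- spray_bottle: a clear spray bottle with a green trigger head, 70 mm across, 200 mm tall; standing left of the cabinet. Origin: centre of its underside. Leave alone
- jar_red: a red paint jar with a white lid, 58 mm across, 69 mm tall; one of three right of the cabinet. Origin: centre of its underside. Leave alone
- jar_yellow: a yellow paint jar, same size. Origin: centre of its underside. Leave alone
- jar_violet: a violet paint jar, same size. Origin: centre of its underside. Leave alone
- brush_mug: a white mug of brushes, 76 mm across, 220 mm tall with the brushes; left of the cabinet, near its front corner. Origin: centre of its underside. Leave alone
- paint_tube: a fat blue paint tube lying on the table in front of the cabinet, left of centre, 120 x 34 mm, 24 mm high. Origin: centre of its underside. Leave alone
- palette_knife: a slim palette knife with a wooden handle lying on the table in front of the cabinet, right of centre, 190 mm long, 22 mm wide, 16 mm high. Origin: centre of its underside. Leave alone

How it is judged (in metres and radians):
On the way, in this order (a step that is already met when the one before it is completed fails the run):
1. the fingers push the window up by its lip, more than 15 mm from its start and still below the marker (contact force between the fingers and lip above 0.5 N and distance of lip from where it was at the start of the episode above 0.015 m and z of pointer in the frame of marker below -0.012 m), for 0.1 s.
2. the pointer line is level with the marker clip (z of pointer in the frame of marker between -0.012 and 0.012 m), for 0.2 s.
At the end, for the whole second after the job is handed in: the pointer's end is within 12 mm, along the slope, of the marker clip's middle (that is, within the clip's height), the window at rest, the clip within 6 mm and the other things within 30 mm of where they started (all of step 2 and velocity of joint sash between -0.005 and 0.005 m/s and not (distance of any of spray_bottle, jar_red, jar_yellow, jar_violet, brush_mug, paint_tube, palette_knife from where it was at the start of the episode above 0.03 m) and distance of marker from where it was at the start of the episode below 0.006 m); the robot touches nothing.
It fails at once if the window is pushed past the marker (pointer more than 25 mm above the clip's middle) (z of pointer in the frame of marker above 0.025 m).
It fails at once if the lip is pinched or pressed from above (more than 2 N on its black trim) (contact force between the fingers and lip_trim above 2 N).
It fails at once if the marker clip is moved more than 6 mm (distance of marker from where it was at the start of the episode above 0.006 m).
It fails at once if another thing on the table is moved more than 30 mm (distance of any of spray_bottle, jar_red, jar_yellow, jar_violet, brush_mug, paint_tube, palette_knife from where it was at the start of the episode above 0.03 m).
It also fails if it takes over 35 s, if anything falls off the work surface, if the arm or the gripper's body presses on something with over 40 N, if the wrist force passes 120 N, or if a joint passes its speed limit or range.

## Robot

A 6-joint arm with a two-finger parallel gripper is mounted at the origin on the work surface. World frame = base frame: x ahead of the robot, y to its left, z up, the work surface at z = 0. Lengths are in m, angles in degrees, forces in N, time in s.
With the tool pointing down it reaches from about 0.325 to 0.875 m from the base axis. Payload 4.4 kg.
Tool frame: the origin (TCP) lies between the finger pads; the fingertips stand 17 mm ahead of it and the grasp point (between the pads) lies 2 mm behind it; z points along the fingers, y is the line along which they close (so a half turn about z gives the same grasp; the last joint's range is limited). The gripper opens to 85 mm and grips with 20 to 120 N. Pads are 22 mm wide; open, the fingers measure 114 mm over their backs; the gripper's body (76 mm by 85 mm) begins 54 mm behind the grasp point. The pads swing forward as they close: fully open they stand 13 mm farther back than shut.
Start: joints at [54.402, 11.837, 88.321, -0, 79.842, -8.623], TCP at [0.261, 0.512, 0.248] pointing down, gripper open.
Joint ranges: [-156.59, 156.59], [-49.26, 127.26], [12.9, 141.05], [-63.56, 243.56], [4.71, 150.69], [-161.64, 161.64]. Speed limits (degrees/s): [159.86, 159.86, 180, 180, 180, 180].

## Interface

Orientations are given as a 3x3 rotation matrix whose columns are the frame's x, y, z axes.
In Python, from station import ctrl gives the robot as it stands.
- The arm moves only by the tool send_rows, never from a script. Its argument "series" is a list of rows, each an object with "xyz": the shift along the tool's x, y, z in m, a list of three; "roll": the turn about the tool's z in rad. A call has 1 to 20 rows; each row is the pose to reach, as a shift and turn from the pose commanded when the call began, along the tool's axes at that moment; what a row does not reach only later rows make up. A row lasts 1/12 s, in which the tool goes at most 41.7 mm and 7.16 degrees, less where a joint would pass 70% of its speed; a pose out of reach is approached as far as the arm can. A call with a gripper value outside its range is refused whole. "hand" is the opening in per cent of the stroke, from 0 (shut) to 100 (fully open), set as the call begins (left out, the last holds). The fingers move at their own pace and stop on an object; "newtons" is the grip in N (left out, the last holds). Time passes only in rows, so rows that repeat a pose let the fingers close. It gives the time, the measured TCP pose, the force, the opening and the grip force at its end, in the units of the state.
- ctrl.read_state(): the state, without advancing time (a new reading comes with each control period).
- ctrl.read_camera(name): name is "scene" or "top" or "wrist"; returns the picture (480x640x3 uint8, red, green, blue); there is no depth.
- ctrl.calibration(name): a dict with "fx", "fy", "cx", "cy" (pixels), "extrinsics" (4x4, takes a point from world to camera coordinates); the wrist camera has in their place "mount" (4x4, takes a point from camera to tool coordinates, whose origin is the TCP and whose axes are the flange's). Camera axes: x right, y up, looking along -z (the intrinsics and any distortion apply to the point x, -y, -z); pixel columns grow to the right and rows downward; lengths in m; the calibration is good to about 2 mm. A picture is of the moment at which its call begins: read the wrist's pose just before it. calibration takes no time and is no camera call.
- ctrl.job_done(): hands the job in; it is judged then, once.
The state is a dict: "time_s": time; "qpos": joint angles; "qd": joint speeds; "effort": joint torques, N m; "ee_pos": TCP position; "tcp_rot": TCP orientation; "contact_force": force on the tool from outside, world axes, zero at the start; "ft_torque": the same for the moment, N m; "width": finger opening in m; "grip_force": force on a finger pad.
Only numpy, scipy, OpenCV 4.12 (cv2) and the standard library are available. Lean on these libraries where they do the work, as an engineer would, in place of code of your own. Each camera call takes 0.05 s, during which the arm holds its last target. There are 200 camera calls.

## Working session

There is one attempt and no reset: what is moved stays moved. The work goes in short steps, Python scripts to look and compute and a tool call to move; the robot and the scene stay as the last step left them, time stands still between calls to the robot, and variables do not carry over. Pictures are saved under pics/ and viewed, at most 10 in all, crops included, and the job is handed in when it is done.

Besides the shell and the picture viewer there is one more tool, called as a command line: name --argument value ..., lists and objects as JSON in quotes. send_rows: Moves the arm, as the interface text tells. Its arguments: {"type":"object","properties":{"series":{"type":"array","items":{"type":"object","properties":{"xyz":{"type":"array","items":{"type":"number"}},"roll":{"type":"number"}}}},"hand":{"type":"number"},"newtons":{"type":"number"}},"required":["series"]}

```bash
mkdir -p pics; ls
python3 - <<'E'
from station import ctrl
import cv2
for n in("scene","top"):
    im=ctrl.read_camera(n); cv2.imwrite(f"pics/{n}0.png",im[:,:,::-1])
    c=ctrl.calibration(n); print(n,c)
s=ctrl.read_state(); print(s["time_s"],s["tcp_rot"],s["ee_pos"])
print(ctrl.calibration("wrist"))
E
```

```text
pics
scene {'fx': 520.7902541163342, 'fy': 520.7902541163342, 'cx': 317.05773962610584, 'cy': 240.30699433672106, 'extrinsics': array([[ 0.61244754,  0.79025769, -0.02001994, -0.32741883],
       [-0.57182789,  0.46036708,  0.67902505,  0.21813589],
       [ 0.54582129, -0.40441926,  0.73384207, -1.62065392],
       [ 0.        ,  0.        ,  0.        ,  1.        ]])}
top {'fx': 462.77115593939374, 'fy': 462.77115593939374, 'cx': 325.98831061217436, 'cy': 241.3936243661062, 'extrinsics': array([[ 0.03039445, -0.99951596,  0.0066354 ,  0.01529942],
       [ 0.98584354,  0.03107248,  0.16476351, -0.54794079],
       [-0.16488993,  0.00153357,  0.98631078, -0.96555078],
       [ 0.        ,  0.        ,  0.        ,  1.        ]])}
0.1 [[-8.91230506e-01  4.53548992e-01 -1.22300868e-03]
 [ 4.53550545e-01  8.91228835e-01 -1.75132205e-03]
 [ 2.95670248e-04 -2.11552789e-03 -9.99997719e-01]] [0.26043402 0.5118929  0.24721916]
{'fx': 381.96771046713144, 'fy': 381.96771046713144, 'cx': 318.7930973438961, 'cy': 237.52462468313178, 'mount': array([[-1.24304389e-03,  9.63609740e-01,  2.67310163e-01,
         6.81594320e-02],
       [ 9.99998927e-01,  1.40489621e-03, -4.14234586e-04,
         8.70943768e-04],
       [-7.74703516e-04,  2.67309361e-01, -9.63610453e-01,
        -1.23660739e-01],
       [ 0.00000000e+00,  0.00000000e+00,  0.00000000e+00,
         1.00000000e+00]])}
```

View pics/scene0.png

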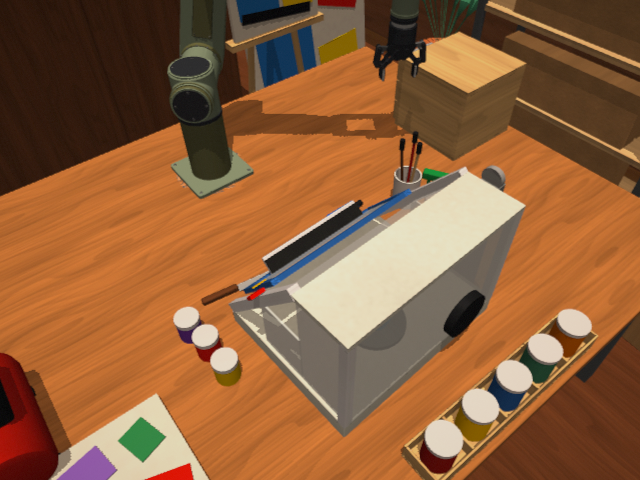

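View pics/top0.png

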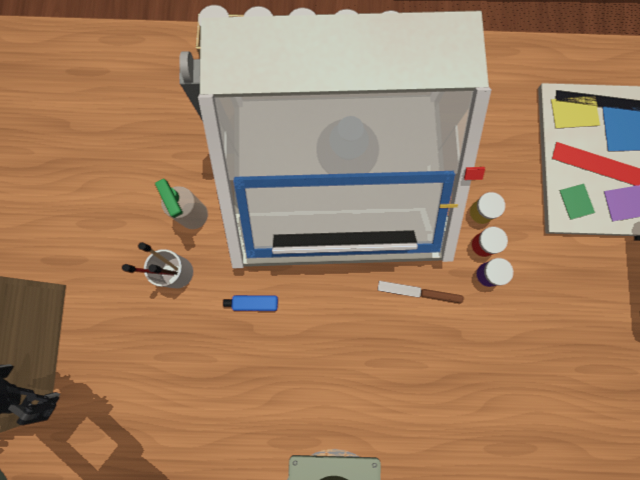

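Run:
```python
import cv2,numpy as np
a=cv2.imread("pics/top0.png")[150:290,220:500]; b=cv2.imread("pics/scene0.png")[190:320,200:420]
a=cv2.resize(a,None,fx=2.6,fy=2.6,interpolation=cv2.INTER_CUBIC)
b=cv2.resize(b,(a.shape[1],230*a.shape[1]//390),interpolation=cv2.INTER_CUBIC)
print(a.shape,b.shape);cv2.imwrite("pics/topz.png",a);cv2.imwrite("pics/scenez.png",b)
for n,roi in(("top",(430,150,60,70)),("scene",(230,270,60,40))):
    im=cv2.imread(f"pics/{n}0.png");h=cv2.cvtColor(im,cv2.COLOR_BGR2HSV);x,y,w,hh=roi
    for c,lo,hi in(("red",(0,200,140),(6,255,255)),("red2",(174,200,140),(180,255,255)),("yel",(15,110,110),(32,255,255))):
        m=cv2.inRange(h,lo,hi)[y:y+hh,x:x+w]
        k,l,st,ce=cv2.connectedComponentsWithStats(m)
        for i in range(1,k):
            if st[i,4]>5: print(n,c,st[i]+[x,y,0,0,0],ce[i]+[x,y])
```

```text
(364, 728, 3) (429, 728, 3)
top red [465 173   2   6   6] [465.5 175.5]
top yel [440 204  18   4  60] [448.53333333 205.56666667]
scene red [249 288  16  12  76] [256.46052632 293.21052632]
scene yel [252 279  14  10  29] [258.31034483 283.5862069 ]
```

View pics/topz.png

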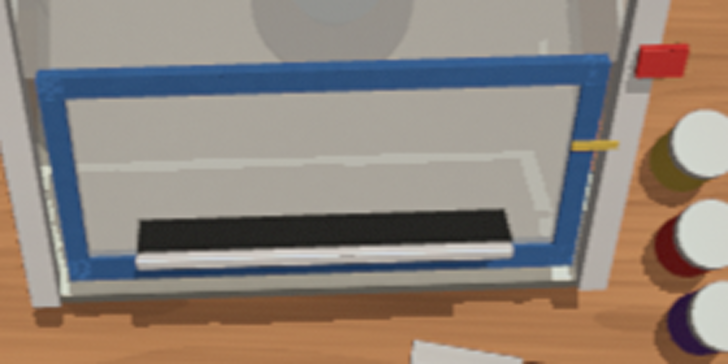

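View pics/scenez.png

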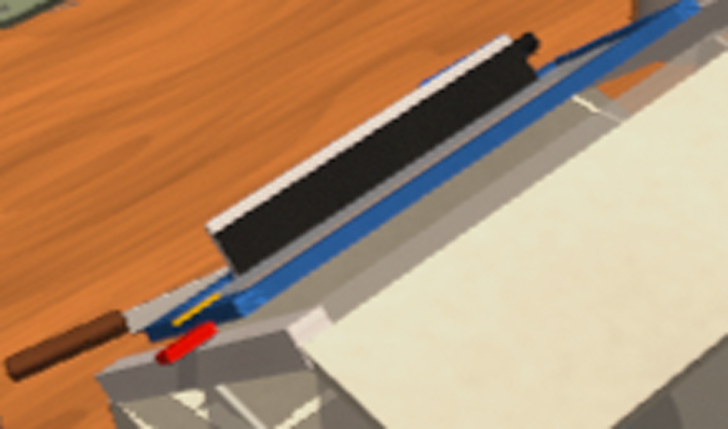

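```bash
cat > h.py <<'E'
from station import ctrl
import cv2,numpy as np
C={n:ctrl.calibration(n) for n in("scene","top")}
def ray(n,p):
    c=C[n];E=c["extrinsics"];R=E[:3,:3]
    d=R.T@np.array([(p[0]-c["cx"])/c["fx"],-(p[1]-c["cy"])/c["fy"],-1]);return -R.T@E[:3,3],d/np.linalg.norm(d)
def tri(pt,ps):
    o1,d1=ray("top",pt);o2,d2=ray("scene",ps)
    t=np.linalg.lstsq(np.c_[d1,-d2],o2-o1,rcond=None)[0]
    a,b=o1+t[0]*d1,o2+t[1]*d2;return (a+b)/2,np.linalg.norm(a-b)
def onz(n,p,z):
    o,d=ray(n,p);return o+d*(z-o[2])/d[2]
E
python3 - <<'E'
from h import *
np.set_printoptions(precision=4,suppress=True)
T=lambda x,y:(220+x/2.6,150+y/2.6); S=lambda x,y:(200+x/3.309,190+y/3.309)
P={}
for n,t,s in(("marker",T(662,62),S(186,343)),("pointer",T(618,145),S(174,323)),("lipR",T(511,243),S(206,228)),("lipL",T(138,254),S(508,36))):
    P[n],e=tri(t,s);print(n,P[n],"gap",e)
d=P["lipL"]-P["lipR"];print("len",np.linalg.norm(d))
yaw=np.arctan2(-d[0],d[1]);print("yaw",np.degrees(yaw))
xb=np.array([np.cos(yaw),np.sin(yaw),0]);a=np.radians(50)
up=np.cos(a)*xb+np.array([0,0,np.sin(a)]);out=-np.sin(a)*xb+np.array([0,0,np.cos(a)])
print("travel",up@(P["marker"]-P["pointer"]),"out",out@(P["marker"]-P["pointer"]),"up",up,"xb",xb)
lip=(P["lipL"]+P["lipR"])/2;print("pointer-lipupper along slope (exp 65)",up@(P["pointer"]-lip), "out",out@(lip-P["pointer"]))
print("base L,R z=.05",onz("top",T(63,297),.05),onz("top",T(578,290),.05))
print("lip lower corner mid",lip-.01*up)
print("mug z.1",onz("top",(165,268),.1),"brush tips z.22",onz("top",(127,268),.22),onz("top",(145,246),.22),"bottle",onz("top",(185,207),.1))
E
```

```text
marker [ 0.6498 -0.2331  0.233 ] gap 0.0028025484967047175
pointer [ 0.6005 -0.215   0.1873] gap 0.0019305250638735995
lipR [ 0.5287 -0.1437  0.1607] gap 0.0025027874961934854
lipL [0.5124 0.134  0.1617] gap 0.0005435942648745081
len 0.2782373362790476
yaw 3.3590292776672976
travel 0.06596033027008355 out -0.007467257900350154 up [0.6417 0.0377 0.766 ] xb [0.9983 0.0586 0.    ]
pointer-lipupper along slope (exp 65) 0.06335813765969239 out 0.03494810774783776
base L,R z=.05 [0.491  0.2068 0.05  ] [ 0.5102 -0.2205  0.05  ]
lip lower corner mid [ 0.5142 -0.0052  0.1535]
mug z.1 [0.4727 0.359  0.1   ] brush tips z.22 [0.4589 0.385  0.22  ] [0.4994 0.3569 0.22  ] bottle [0.6015 0.3286 0.1   ]
```

send_rows --hand 0 --newtons 30 --series '[{"xyz": [-0.008,-0.007,0],"roll": 0},{"xyz": [-0.024,-0.022,0],"roll": -0.03},{"xyz": [-0.048,-0.045,0],"roll": -0.06},{"xyz": [-0.073,-0.067,0],"roll": -0.1},{"xyz": [-0.097,-0.09,0],"roll": -0.13},{"xyz": [-0.121,-0.112,0],"roll": -0.16},{"xyz": [-0.145,-0.135,0],"roll": -0.19},{"xyz": [-0.17,-0.157,0],"roll": -0.22},{"xyz": [-0.194,-0.18,0],"roll": -0.26},{"xyz": [-0.218,-0.202,0],"roll": -0.29},{"xyz": [-0.242,-0.225,0],"roll": -0.32},{"xyz": [-0.267,-0.247,0],"roll": -0.35},{"xyz": [-0.291,-0.27,0],"roll": -0.38},{"xyz": [-0.315,-0.292,0],"roll": -0.42},{"xyz": [-0.339,-0.315,0],"roll": -0.45},{"xyz": [-0.363,-0.337,0],"roll": -0.48},{"xyz": [-0.384,-0.356,0],"roll": -0.5},{"xyz": [-0.396,-0.367,0],"roll": -0.52},{"xyz": [-0.404,-0.3745,0],"roll": -0.53},{"xyz": [-0.404,-0.3745,0],"roll": -0.53}]'

```text
time_s: 1.77
ee_pos: [0.451, -0.007, 0.2481]
tcp_rot: [[-0.998, -0.056, -0.0], [-0.056, 0.998, -0.001], [0.0, -0.001, -1.0]]
contact_force: [0.1, -0.2, -0.6]
width: -0.0001
grip_force: 0.0
```

Run:
```python
from h import *
s=ctrl.read_state();print(s["time_s"],s["ee_pos"],np.round(s["tcp_rot"],4).tolist(),s["width"],s["contact_force"])
im=ctrl.read_camera("wrist");cv2.imwrite("pics/w1.png",im[:,:,::-1])
```

```text
1.7667 [ 0.45104327 -0.00699359  0.24807134] [[-0.9984, -0.0558, -0.0003], [-0.0558, 0.9984, -0.001], [0.0004, -0.001, -1.0]] -0.0001214659293570021 [ 0.05415895 -0.17625317 -0.55387757]
```

View pics/w1.png

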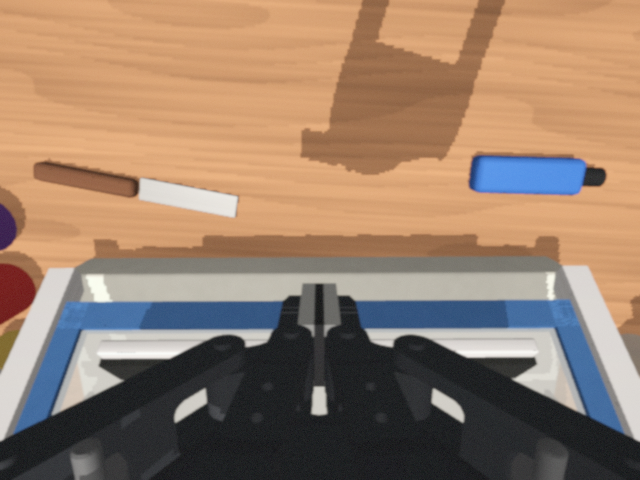

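Run:
```python
from h import *
s=ctrl.read_state();c=ctrl.calibration("wrist");M=c["mount"];R=np.array(s["tcp_rot"])@M[:3,:3]
o=np.array(s["ee_pos"])+np.array(s["tcp_rot"])@M[:3,3]
for z in(.145,.1535,.161):
  for p in((100,341),(537,340)):
    d=R@np.array([(p[0]-c["cx"])/c["fx"],-(p[1]-c["cy"])/c["fy"],-1]);print(z,o+d*(z-o[2])/d[2])
```

```text
0.145 [ 0.52507432 -0.14624726  0.145     ]
0.145 [0.50848309 0.14410851 0.145     ]
0.1535 [ 0.51975039 -0.14108424  0.1535    ]
0.1535 [0.50378127 0.13838421 0.1535    ]
0.161 [ 0.51505281 -0.13652864  0.161     ]
0.161 [0.49963261 0.13333337 0.161     ]
```

send_rows --series '[{"xyz": [-0.002,0,0.005]},{"xyz": [-0.005,0,0.015]},{"xyz": [-0.008,0,0.027]},{"xyz": [-0.011,0,0.04]},{"xyz": [-0.014,0,0.053]},{"xyz": [-0.017,0,0.066]},{"xyz": [-0.02,0,0.078]},{"xyz": [-0.022,0,0.088]},{"xyz": [-0.024,0,0.093]},{"xyz": [-0.024,0,0.0945]},{"xyz": [-0.024,0,0.0945]},{"xyz": [-0.024,0,0.0945]}]'

```text
validation failed for argument at $.se...
```

send_rows --series '[{"xyz": [-0.002,0,0]},{"xyz": [-0.005,0,0]},{"xyz": [-0.008,0,0]},{"xyz": [-0.011,0,0]},{"xyz": [-0.014,0,0]},{"xyz": [-0.016,0,0]},{"xyz": [-0.018,0,0]},{"xyz": [-0.02,0,0]},{"xyz": [-0.021,0,0]},{"xyz": [-0.022,0,0]}]'

```text
validation failed for argument at $.se...
```

Roll must be present in each row.

send_rows --series '[{"xyz": [-0.002,0,0.005],"roll": 0},{"xyz": [-0.005,0,0.015],"roll": 0},{"xyz": [-0.008,0,0.027],"roll": 0},{"xyz": [-0.011,0,0.04],"roll": 0},{"xyz": [-0.014,0,0.053],"roll": 0},{"xyz": [-0.017,0,0.066],"roll": 0},{"xyz": [-0.02,0,0.078],"roll": 0},{"xyz": [-0.022,0,0.088],"roll": 0},{"xyz": [-0.024,0,0.093],"roll": 0},{"xyz": [-0.024,0,0.0945],"roll": 0},{"xyz": [-0.024,0,0.0945],"roll": 0},{"xyz": [-0.024,0,0.0945],"roll": 0}]'

```text
time_s: 2.82
ee_pos: [0.4753, -0.003, 0.1542]
tcp_rot: [[-0.998, -0.059, 0.001], [-0.059, 0.998, -0.0], [-0.001, -0.0, -1.0]]
contact_force: [-0.1, -0.6, 0.5]
width: 0.0004
grip_force: 0.0
```

send_rows --series '[{"xyz": [-0.002,0,0],"roll": 0},{"xyz": [-0.005,0,0],"roll": 0},{"xyz": [-0.008,0,0],"roll": 0},{"xyz": [-0.011,0,0],"roll": 0},{"xyz": [-0.014,0,0],"roll": 0},{"xyz": [-0.016,0,0],"roll": 0},{"xyz": [-0.018,0,0],"roll": 0},{"xyz": [-0.02,0,0],"roll": 0},{"xyz": [-0.021,0,0],"roll": 0},{"xyz": [-0.022,0,0],"roll": 0}]'

```text
time_s: 3.65
ee_pos: [0.497, -0.0018, 0.1537]
tcp_rot: [[-0.998, -0.059, -0.0], [-0.059, 0.998, 0.0], [0.0, 0.0, -1.0]]
contact_force: [0.1, 0.7, 1.2]
width: -0.0
grip_force: 0.0
```

send_rows --series '[{"xyz": [-0.002,0,0],"roll": 0},{"xyz": [-0.004,0,0],"roll": 0},{"xyz": [-0.006,0,0],"roll": 0},{"xyz": [-0.0073,0,-0.0015],"roll": 0},{"xyz": [-0.0086,0,-0.003],"roll": 0},{"xyz": [-0.0099,0,-0.0046],"roll": 0},{"xyz": [-0.0112,0,-0.0061],"roll": 0},{"xyz": [-0.0124,0,-0.0077],"roll": 0},{"xyz": [-0.0137,0,-0.0092],"roll": 0},{"xyz": [-0.015,0,-0.0107],"roll": 0},{"xyz": [-0.0163,0,-0.0123],"roll": 0},{"xyz": [-0.0176,0,-0.0138],"roll": 0},{"xyz": [-0.0189,0,-0.0153],"roll": 0}]'

```text
time_s: 4.73
ee_pos: [0.512, -0.0008, 0.1678]
tcp_rot: [[-0.998, -0.059, -0.01], [-0.059, 0.998, -0.0], [0.01, 0.0, -1.0]]
contact_force: [-10.0, -0.9, 3.2]
width: 0.0003
grip_force: 4.7
```

```bash
cat > m.py <<'E'
from h import *
import sys
s=ctrl.read_state();print(s["time_s"],s["ee_pos"],s["contact_force"])
im=ctrl.read_camera("top")[:,:,::-1].copy();cv2.imwrite(f"pics/{sys.argv[1]}.png",im)
m=cv2.inRange(cv2.cvtColor(im,cv2.COLOR_BGR2HSV),(15,110,110),(32,255,255))[140:225,430:475]
k,l,st,ce=cv2.connectedComponentsWithStats(m)
up=np.array([.6417,.0377,.766]);out=np.array([-.7648,-.0449,.6428]);P0=np.array([.6005,-.215,.1873]);M=np.array([.6498,-.2331,.233])
# pointer: ray of centroid cast on the window plane (plane through the first centroid's ray near P0)
def on(p):
    o,d=ray("top",p);return o+d*((P0-o)@out)/(d@out)
c0=on((448.53,205.57))
for i in range(1,k):
    if st[i,4]>20:
        c=on(ce[i]+[430,140]);print(ce[i]+[430,140],st[i],"moved",up@(c-c0),"to go",up@(M-P0)-up@(c-c0))
E
python3 m.py t1
```

```text
4.7333 [ 0.51204928 -0.000814    0.16783838] [-10.0034057   -0.88358191   3.15411405]
[449.71428571 197.57142857] [11 56 18  4 63] moved 0.018531228054908477 to go 0.047428411945091536
```

send_rows --series '[{"xyz": [-0.0013,0,-0.0015],"roll": 0},{"xyz": [-0.0026,0,-0.0031],"roll": 0},{"xyz": [-0.0039,0,-0.0046],"roll": 0},{"xyz": [-0.0051,0,-0.0061],"roll": 0},{"xyz": [-0.0064,0,-0.0077],"roll": 0},{"xyz": [-0.0077,0,-0.0092],"roll": 0},{"xyz": [-0.009,0,-0.0107],"roll": 0},{"xyz": [-0.0103,0,-0.0123],"roll": 0},{"xyz": [-0.0116,0,-0.0138],"roll": 0},{"xyz": [-0.0129,0,-0.0153],"roll": 0},{"xyz": [-0.0141,0,-0.0169],"roll": 0},{"xyz": [-0.0154,0,-0.0184],"roll": 0},{"xyz": [-0.0167,0,-0.0199],"roll": 0},{"xyz": [-0.018,0,-0.0214],"roll": 0}]'

```text
time_s: 5.95
ee_pos: [0.53, 0.0003, 0.1893]
tcp_rot: [[-0.998, -0.059, -0.01], [-0.059, 0.998, -0.0], [0.01, 0.0, -1.0]]
contact_force: [-8.7, -0.4, 4.3]
width: 0.0002
grip_force: 4.8
```

```bash
python3 m.py t2
```

```text
5.95 [5.30044814e-01 2.52004997e-04 1.89299266e-01] [-8.66230604 -0.36332917  4.26289228]
[452.33333333 184.83333333] [13 43 19  4 60] moved 0.04697629327501604 to go 0.018983346724983974
```

send_rows --series '[{"xyz": [-0.0013,0,-0.0015],"roll": 0},{"xyz": [-0.0026,0,-0.0031],"roll": 0},{"xyz": [-0.0039,0,-0.0046],"roll": 0},{"xyz": [-0.0051,0,-0.0061],"roll": 0},{"xyz": [-0.0064,0,-0.0077],"roll": 0},{"xyz": [-0.0077,0,-0.0092],"roll": 0},{"xyz": [-0.009,0,-0.0107],"roll": 0},{"xyz": [-0.0103,0,-0.0123],"roll": 0},{"xyz": [-0.0116,0,-0.0138],"roll": 0},{"xyz": [-0.0125,0,-0.0149],"roll": 0},{"xyz": [-0.0129,0,-0.0153],"roll": 0},{"xyz": [-0.0129,0,-0.0153],"roll": 0},{"xyz": [-0.0129,0,-0.0153],"roll": 0},{"xyz": [-0.0129,0,-0.0153],"roll": 0}]'

```text
time_s: 7.17
ee_pos: [0.5432, 0.001, 0.205]
tcp_rot: [[-0.998, -0.059, -0.009], [-0.059, 0.998, -0.0], [0.009, 0.0, -1.0]]
contact_force: [-9.0, -0.3, 3.8]
width: 0.0001
grip_force: 4.8
```

```bash
python3 m.py t3
python3 - <<'E'
from h import *
a=cv2.imread("pics/t3.png")[150:200,425:495];b=ctrl.read_camera("scene")[:,:,::-1][255:315,220:300]
f=lambda i:cv2.resize(i,(400,300),interpolation=cv2.INTER_CUBIC)
cv2.imwrite("pics/cmp.png",np.hstack([f(a),f(b)]))
E
```

```text
7.1667 [0.54321978 0.00101972 0.20497946] [-8.95531384 -0.25787915  3.76892397]
[454.24 175.44] [15 34 20  4 75] moved 0.06718928945932731 to go -0.0012296494593272977
```

View pics/cmp.png

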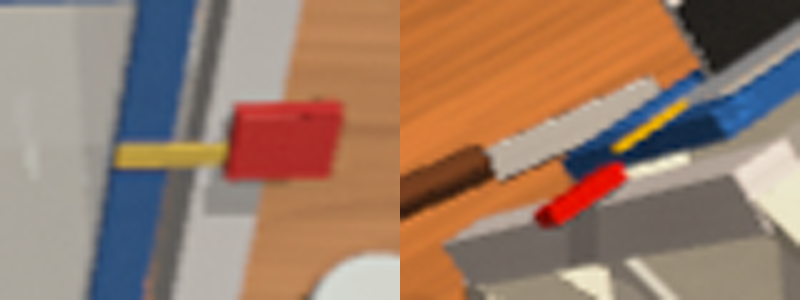

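send_rows --series '[{"xyz": [0.003,0,0],"roll": 0},{"xyz": [0.008,0,0],"roll": 0},{"xyz": [0.015,0,0],"roll": 0},{"xyz": [0.025,0,0],"roll": 0},{"xyz": [0.037,0,0],"roll": 0},{"xyz": [0.05,0,0],"roll": 0},{"xyz": [0.062,0,0],"roll": 0},{"xyz": [0.072,0,0],"roll": 0},{"xyz": [0.078,0,0],"roll": 0},{"xyz": [0.08,0,0],"roll": 0},{"xyz": [0.08,0,0],"roll": 0},{"xyz": [0.08,0,0],"roll": 0},{"xyz": [0.08,0,0],"roll": 0}]'

```text
time_s: 8.35
ee_pos: [0.4674, -0.0037, 0.206]
tcp_rot: [[-0.998, -0.059, 0.001], [-0.059, 0.998, -0.0], [-0.001, -0.0, -1.0]]
contact_force: [0.1, 0.9, 0.0]
width: 0.0005
grip_force: 0.0
```

```bash
python3 m.py t4
```

```text
8.35 [ 0.46737533 -0.00372565  0.20600043] [0.063436   0.87180658 0.00820632]
[454.24 175.44] [15 34 20  4 75] moved 0.06718928945932731 to go -0.0012296494593272977
```

The window has not moved since I let go, and the robot is clear of it.

```bash
python3 -c "
from station import ctrl
print(ctrl.job_done())"
```

```text
the job is handed in; nothing more can be done
None
```

I pushed the window up about 67 mm by its lip, until the pointer was level with the marker clip to within about 4 mm by the camera measurements. I then let go, backed the arm clear with the window staying put, and handed the job in at about 8 s; no verdict came back.

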